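# Hand the ring-fitting kit over to the rack for the opposite bench

## Robot

A 6-joint arm with a two-finger parallel gripper is mounted at the origin on a cart in front of the work surface, level with it; the furniture and walls round the work are solid. World frame = base frame: x ahead of the robot, y to its left, z up, the work surface at z = 0. Lengths are in m, angles in rad, forces in N, time in s.
With the tool pointing down it reaches from about 0.25 to 0.775 m from the base axis. Payload 4 kg.
Tool frame: the origin (TCP) lies at the centre of the arm's flange, where the gripper is bolted on; the fingertips stand 199 mm ahead of it and the grasp point (between the pads) lies 180 mm ahead of it (robot.tcp_to_tips is the z of the fingertips in the tool frame, in m); z points along the fingers, y is the line along which they close (so a half turn about z gives the same grasp; the last joint's range is limited). The gripper opens to 94 mm and grips with 3 to 60 N. Pads are 16 mm wide; open, the fingers measure 119 mm over their backs; the gripper's body (75 mm by 177 mm) begins 78 mm behind the grasp point.
Start: joints at [-1.284, 0.087, 1.371, -0, 1.684, -0.103], TCP at [0.209, -0.509, 0.405] pointing down, gripper open.
Joint ranges: [-3.1, 3.1], [-0.76, 2.03], [0.27, 2.55], [-1.08, 4.22], [0.17, 2.65], [-2.57, 2.57]. Speed limits (rad/s): [2.79, 2.79, 3.14, 3.14, 3.14, 3.14].

## Interface

Orientations are given as [roll, pitch, yaw] about the fixed x, y, z axes, in that order (R = Rz(yaw) Ry(pitch) Rx(roll)).
In Python, from bench import robot gives the robot as it stands.
- The arm moves only by the tool play_rows, never from a script. Its arguments are lists of equal length, an entry for each row: "translation": the shift along the tool's x, y, z scaled (see below), a list of three; "twist": the turn, a rotation vector about the tool's x, y, z scaled (see below), a list of three; "gripper": the opening, from -1 (shut) to 1 (fully open). A call has 1 to 8 rows; each row shifts and turns the commanded pose from where the row before left it, along the tool's axes as they then stand; what a row does not reach is not made up. The controller multiplies each number of a shift by 0.04 m and each number of a turn by 0.1 rad. A row lasts 1/10 s, in which the tool goes at most 50 mm and 8.59 degrees, less where a joint would pass 70% of its speed; a pose out of reach is approached as far as the arm can. A call with a number of a shift or a turn outside -1 to 1 is refused whole. A call with a gripper value outside its range is refused whole. The fingers move at their own pace and stop on an object; the grip force is fixed at half the most. Time passes only in rows, so rows that do not move let the fingers close. It gives the time, the measured TCP pose, the force, the opening and the grip force at its end, in the units of the state.
- robot.get_obs(): the state, without advancing time (a new reading comes with each control period).
- robot.snapshot(name): name is "scene" or "top" or "wrist"; returns the picture (400x640x3 uint8, red, green, blue); there is no depth.
- robot.camera_model(name): a dict with "camera_matrix" (3x3 intrinsics, pixels), "rvec" (rotation vector, rad) and "tvec" (3), from world to camera coordinates, as OpenCV has them. Camera axes: x right, y down, z forward; pixel columns grow to the right and rows downward; lengths in m; the calibration is good to about 2 mm. A picture is of the moment at which its call begins: read the wrist's pose just before it. camera_model takes no time and is no camera call; for the wrist camera it gives the pose at the moment of the call.
- robot.close_job(): hands the job in; it is judged then, once.
Trained networks look in the newest picture that a camera, given by its name, has taken for a name from the list of things; names that differ only in an ending like _2 or _b are one class to them, and where a whole thing is asked for, a point or a joint stands for the part that bears it (a point fixed in the world has none). Each returns a list of dicts, best first, with "score" (0 to 1); they miss things now and then, are a little off and sometimes report something else, mostly with a low value. They report only what shows in the picture. A call takes as long as a camera call. They do not tell look-alikes from the thing itself.
- robot.recognise(name, camera): "centre" ([x, y, z] in m, in world coordinates, good to about 4 mm: the middle of the surface that is visible of it).
- robot.spot_point(name, camera): "centre" ([x, y, z] in m, in world coordinates, good to about 4 mm: a listed point, or the origin of a listed thing).
The state is a dict: "time": time; "joint_positions": joint angles; "qvel": joint speeds; "joint_torque": joint torques, N m; "tool_pos": TCP position; "ee_rot": TCP orientation; "wrist_force": force on the tool from outside, world axes, zero at the start; "wrist_torque": the same for the moment, N m; "width": finger opening in m; "finger_force": force on a finger pad.
Only numpy, scipy, OpenCV 4.12 (cv2) and the standard library are available. Lean on these libraries where they do the work, as an engineer would, in place of code of your own. Each camera call takes 0.05 s, during which the arm holds its last target. There are 200 camera calls.

## Task

The worker on the other side of the table takes over the ring-fitting kit. Move the four things one by one from the full rack to the empty rack in reverse order, so that what stands at the left end goes into the bay at the right end, and so on along the row: one thing in the middle of each bay, standing upright on its floor. Set each one down gently without dropping it, and leave the other objects on the table where they lie.

Things in the scene. Friction and masses are not known exactly. Their poses are not given: they have to be found in the camera images.
- glue_bottle: white squeeze bottle with a red pointed cap, upright: round body 38 mm across up to 78 mm height, then the cone, 113 mm high in all, 40 g; origin at the centre of its underside, z up, any yaw. Loose; starts within 4 mm of the middle of its cup, underside 14 mm above the table.
- dropper: small brown dropper bottle with a black rubber top, upright: round body 33 mm across up to about 60 mm height, 102 mm high in all, 70 g; origin at the centre of its underside, z up, any yaw. Loose; starts within 4 mm of the middle of its cup, underside 14 mm above the table.
- steel_weight: brass test weight: round body 40 mm across and 24 mm high, with a knob 18 mm across on top, 36 mm high in all, 260 g (up to 30% more or less); origin at the centre of its underside, z up, any yaw. Loose; starts within 4 mm of the middle of its cup, underside 14 mm above the table.
- rubber_block: white rubber block lying flat: 30 mm along its x, 50 mm along its y, 18 mm high, 30 g; origin at the centre of its underside, z up. Its length points along the rack's x (within 0.1 rad): grip its two end faces, clear of the cup's side walls. Loose; starts within 4 mm of the middle of its cup, underside 14 mm above the table.
- cup_glue: grey cup fixed on the full rack, in which the squeeze bottle starts; it stays. Origin under its centre, 10 mm above the table; axes as the rack's. Floor 66 (x) x 73 (y) x 4 mm, so its floor is 4 mm above the origin; side walls 3 mm thick, 16 mm high at y = -35 and +35 mm (67 mm clear); open front and back. All four cups are alike
- cup_dropper: grey cup fixed on the full rack, in which the dropper bottle starts; it stays. Origin under its centre, 10 mm above the table; axes as the rack's. Floor 66 (x) x 73 (y) x 4 mm, so its floor is 4 mm above the origin; side walls 3 mm thick, 16 mm high at y = -35 and +35 mm (67 mm clear); open front and back. All four cups are alike
- cup_steel: grey cup fixed on the full rack, in which the brass weight starts; it stays. Origin under its centre, 10 mm above the table; axes as the rack's. Floor 66 (x) x 73 (y) x 4 mm, so its floor is 4 mm above the origin; side walls 3 mm thick, 16 mm high at y = -35 and +35 mm (67 mm clear); open front and back. All four cups are alike
- cup_rubber: grey cup fixed on the full rack, in which the white block starts; it stays. Origin under its centre, 10 mm above the table; axes as the rack's. Floor 66 (x) x 73 (y) x 4 mm, so its floor is 4 mm above the origin; side walls 3 mm thick, 16 mm high at y = -35 and +35 mm (67 mm clear); open front and back. All four cups are alike
- full_rack: the rack that holds the four things at the start: aluminium rail 310 (y) x 70 mm (x), fixed, running left to right (yaw within 0.12 rad); origin on the table under its centre, x away from the robot, y to the left. Rail top 10 mm above the table; its four cups sit at y = +112.5, +37.5, -37.5 and -112.5 mm (left to right). Which thing is in which cup changes.
- empty_rack: the rack empty at the start, nearer or farther than the full one: aluminium rail 310 (y) x 70 mm (x), fixed, running left to right (yaw within 0.12 rad); origin on the table under its centre, x away from the robot, y to the left. Four bays: centres x = 0, y = +112.5, +37.5, -37.5, -112.5 mm (left to right), floor 14 mm above the table, 67 mm clear between side walls that end 26 mm above the table, open front and back
- club_head_4: bystander: black golf club head, 70 x 119 x 50 mm, lying loose on the table to the right of the racks; origin at the centre of its underside
- sand_block: bystander: dark grey abrasive block, 34 x 68 x 24 mm, lying loose to the left of the racks; origin at the centre of its underside
- marker_a: bystander: white marker with a red cap, 135 mm long, lying loose to the right of the racks; origin at the centre of its underside
There are look-alikes about, which are no part of the job. What is shaped like the steel_weight but red is not meant. What is shaped like the glue_bottle but green is not meant.

How it is judged:
By the outcome, as a careful person would: the job done as asked, in the order asked, and still so for the second after the job is handed in, with the robot touching nothing.
It also fails if it takes over 112 s, if anything falls off the work surface, if the arm or the gripper's body presses on something with over 40 N, if the wrist force passes 120 N, or if a joint passes its speed limit or range.

## Working session

There is one attempt and no reset: what is moved stays moved. The work goes in short steps, Python scripts to look and compute and a tool call to move; the robot and the scene stay as the last step left them, time stands still between calls to the robot, and variables do not carry over. Pictures are saved under pics/ and viewed, at most 14 in all, crops included, and the job is handed in when it is done.

Besides the shell and the picture viewer there is one more tool, called after ">>>" as name(argument=value, ...) on one line, values as JSON. play_rows: Moves the arm, as the interface text tells. Its arguments: {"type":"object","properties":{"translation":{"type":"array","items":{"type":"array","items":{"type":"number","minimum":-1,"maximum":1}}},"twist":{"type":"array","items":{"type":"array","items":{"type":"number","minimum":-1,"maximum":1}}},"gripper":{"type":"array","items":{"type":"number"}}},"required":["translation","twist","gripper"]}

```bash
mkdir -p pics; ls; python3 - <<'E'
from bench import robot
import cv2,numpy as np
for c in ["top","scene"]:
    im=robot.snapshot(c); cv2.imwrite(f"pics/{c}0.png",im[:,:,::-1])
    for n in ["glue_bottle","dropper","steel_weight","rubber_block","full_rack","empty_rack","cup_glue"]:
        print(c,n,[(round(d["score"],2),np.round(d["centre"],3).tolist()) for d in robot.spot_point(n,c)][:4])
o=robot.get_obs();print(o)
E
```

```text
pics
top glue_bottle [(0.59, [0.451, 0.016, 0.013]), (0.45, [0.353, 0.047, -0.003])]
top dropper [(0.72, [0.45, 0.095, 0.015])]
top steel_weight [(0.58, [0.45, -0.05, 0.011]), (0.54, [0.354, -0.082, 0.005])]
top rubber_block [(0.62, [0.455, -0.127, 0.014])]
top full_rack [(0.75, [0.446, -0.015, -0.001])]
top empty_rack [(0.8, [0.648, 0.058, -0.002]), (0.36, [0.538, -0.346, -0.002])]
top cup_glue [(0.72, [0.449, 0.022, 0.009]), (0.16, [0.45, 0.018, 0.011])]
scene glue_bottle [(0.81, [0.443, 0.018, 0.012]), (0.71, [0.362, 0.047, -0.001])]
scene dropper [(0.72, [0.451, 0.096, 0.016])]
scene steel_weight [(0.79, [0.451, -0.053, 0.014]), (0.68, [0.354, -0.08, -0.001])]
scene rubber_block [(0.7, [0.454, -0.125, 0.011])]
scene full_rack [(0.73, [0.454, -0.015, -0.001])]
scene empty_rack [(0.93, [0.65, 0.058, 0.002]), (0.71, [0.452, -0.049, 0.006])]
scene cup_glue [(0.77, [0.446, 0.02, 0.006])]
{'time': 0.8, 'joint_positions': array([-1.28410721e+00,  8.71149750e-02,  1.37067085e+00,  4.87901309e-06,
        1.68359248e+00, -1.03084053e-01]), 'qvel': array([ 0.00132278,  0.00155497, -0.00235181, -0.0006386 ,  0.00062281,
       -0.00013979]), 'joint_torque': array([-2.44940002e-04, -3.39994383e+01, -3.02581894e+01,  7.17778760e-02,
        2.34801817e-02, -8.84611296e-06]), 'tool_pos': array([ 0.20898867, -0.50873169,  0.4047672 ]), 'ee_rot': array([3.14137895e+00, 1.72340448e-05, 3.89773714e-01]), 'wrist_force': array([-1.08530997, -0.53930601,  0.39451671]), 'wrist_torque': array([0.03645745, 0.00757215, 0.00480272]), 'finger_force': 0.0, 'width': 0.09397769745109212}
```

View pics/top0.png

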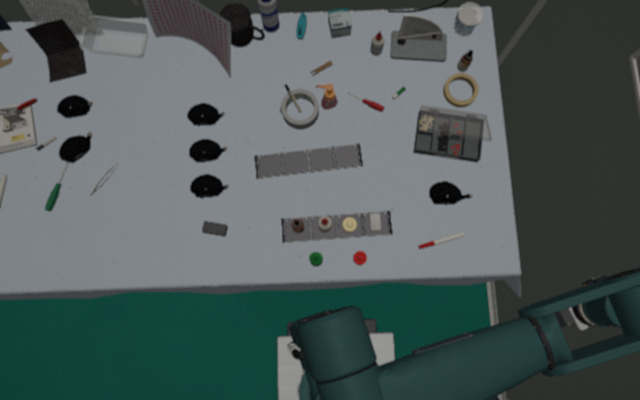

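View pics/scene0.png

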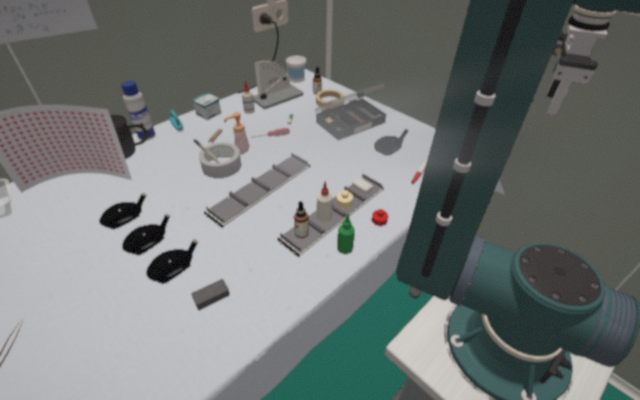

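```bash
cat > h.py <<'E'
import numpy as np,cv2
from scipy.spatial.transform import Rotation as R
from bench import robot
def rows(target,yaw,n,o=None):
    """n equal rows from the measured pose to target (TCP) with tool down at yaw; prints units."""
    o=o or robot.get_obs(); p=np.array(o["tool_pos"]); r=R.from_euler("xyz",o["ee_rot"])
    g=R.from_euler("xyz",[np.pi,0,yaw]); dv=(r.inv()*g).as_rotvec()
    T=[];W=[]
    for i in range(n):
        T.append(np.round(r.inv().apply((np.array(target)-p)/n)/.04,3).tolist()); W.append(np.round(dv/n/.1,3).tolist())
        r=r*R.from_rotvec(dv/n)
    print("T",T);print("W",W[0])
def proj(c,P):
    m=robot.camera_model(c); return cv2.projectPoints(np.float64(P).reshape(-1,1,3),np.float64(m["rvec"]),np.float64(m["tvec"]),np.float64(m["camera_matrix"]),None)[0][:,0]
def unproj(c,uv,z):
    m=robot.camera_model(c); Rm=cv2.Rodrigues(np.float64(m["rvec"]))[0]; t=np.float64(m["tvec"]).ravel()
    uv=np.float64(uv).reshape(-1,2); d=np.c_[uv,np.ones(len(uv))]@np.linalg.inv(np.array(m["camera_matrix"])).T@Rm
    C=-Rm.T@t; return C+d*((z-C[2])/d[:,2])[:,None]
E
python3 - <<'E'
from h import *
rows([.45,.03,.42],np.pi/2+.08,16)
m=robot.camera_model("wrist");Rm=cv2.Rodrigues(np.float64(m["rvec"]))[0];o=robot.get_obs()
C=-Rm.T@np.float64(m["tvec"]).ravel();t=R.from_euler("xyz",o["ee_rot"])
print("cam in tool",t.inv().apply(C-o["tool_pos"]),"axis",t.inv().apply(Rm[2]),"K",m["camera_matrix"])
print(proj("top",[[0.45,.1,.014],[.65,.16,.01]]))
E
```

```text
T [[0.668, -0.636, -0.024], [0.716, -0.581, -0.024], [0.76, -0.523, -0.024], [0.798, -0.461, -0.024], [0.832, -0.397, -0.024], [0.861, -0.33, -0.024], [0.884, -0.261, -0.024], [0.902, -0.191, -0.024], [0.914, -0.119, -0.024], [0.921, -0.047, -0.024], [0.922, 0.026, -0.024], [0.917, 0.098, -0.024], [0.906, 0.17, -0.024], [0.89, 0.241, -0.024], [0.868, 0.31, -0.024], [0.841, 0.378, -0.024]]
W [0.0, 0.0, -0.788]
cam in tool [7.03752937e-02 1.36296141e-05 2.02184195e-02] axis [-2.42571577e-01 -7.79431287e-04  9.70133198e-01] K [[304.10019184   0.         318.90988214]
 [  0.         304.10019184 199.97577568]
 [  0.           0.           1.        ]]
[[295.54000918 227.26165036]
 [273.40204214 160.58335708]]
```

>>> play_rows(translation=[[0.668,-0.636,-0.024],[0.716,-0.581,-0.024],[0.76,-0.523,-0.024],[0.798,-0.461,-0.024],[0.832,-0.397,-0.024],[0.861,-0.33,-0.024],[0.884,-0.261,-0.024],[0.902,-0.191,-0.024]], twist=[[0,0,-0.788],[0,0,-0.788],[0,0,-0.788],[0,0,-0.788],[0,0,-0.788],[0,0,-0.788],[0,0,-0.788],[0,0,-0.788]], gripper=[1,1,1,1,1,1,1,1])

```text
time: 1.6
tool_pos: [0.3297, -0.238, 0.4126]
ee_rot: [3.141, 0.0, 1.023]
wrist_force: [0.1, 0.0, -0.2]
width: 0.0941
finger_force: 0.0
```

>>> play_rows(translation=[[0.914,-0.119,-0.024],[0.921,-0.047,-0.024],[0.922,0.026,-0.024],[0.917,0.098,-0.024],[0.906,0.17,-0.024],[0.89,0.241,-0.024],[0.868,0.31,-0.024],[0.841,0.378,-0.024]], twist=[[0,0,-0.788],[0,0,-0.788],[0,0,-0.788],[0,0,-0.788],[0,0,-0.788],[0,0,-0.788],[0,0,-0.788],[0,0,-0.788]], gripper=[1,1,1,1,1,1,1,1])

```text
time: 2.4
tool_pos: [0.4503, 0.0315, 0.4203]
ee_rot: [3.141, 0.0, 1.654]
wrist_force: [0.0, 0.3, 0.3]
width: 0.0941
finger_force: 0.0
```

>>> play_rows(translation=[[0,0,0],[0,0,0]], twist=[[0,0,0],[0,0,0]], gripper=[1,1])

```text
time: 2.6
tool_pos: [0.4501, 0.0303, 0.4199]
ee_rot: [-3.141, 0.001, 1.652]
wrist_force: [-0.5, 0.5, -0.1]
width: 0.0942
finger_force: 0.0
```

```bash
python3 - <<'E'
from h import *
im=robot.snapshot("wrist"); cv2.imwrite("pics/w0.png",im[:,:,::-1])
for n in ["glue_bottle","dropper","steel_weight","rubber_block","full_rack","empty_rack","cup_glue","cup_rubber","cup_dropper","cup_steel"]:
    print(n,[(round(d["score"],2),np.round(d["centre"],3).tolist()) for d in robot.spot_point(n,"wrist")][:4])
o=robot.get_obs();print(o["tool_pos"],o["ee_rot"],o["time"])
E
```

```text
glue_bottle [(0.88, [0.454, 0.016, 0.017]), (0.56, [0.353, 0.046, 0.003])]
dropper [(0.59, [0.448, 0.093, 0.011])]
steel_weight [(0.76, [0.449, -0.055, 0.013]), (0.7, [0.356, -0.081, -0.0]), (0.43, [0.445, 0.02, 0.01])]
rubber_block [(0.86, [0.46, -0.121, 0.013])]
full_rack []
empty_rack [(0.97, [0.648, 0.055, -0.004])]
cup_glue [(0.89, [0.445, 0.022, 0.008])]
cup_rubber [(0.69, [0.452, -0.124, 0.01])]
cup_dropper [(0.82, [0.443, 0.098, 0.01]), (0.38, [0.449, -0.056, 0.008])]
cup_steel [(0.65, [0.453, -0.048, 0.007])]
[0.44999258 0.0295387  0.42008008] [3.14142441e+00 8.06231683e-05 1.64982792e+00] 3.15
```

View pics/w0.png

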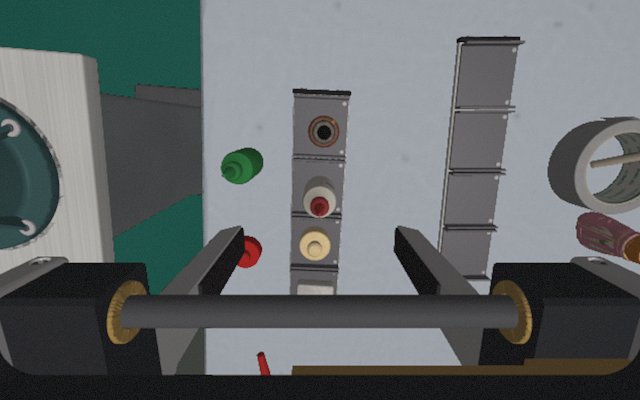

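```bash
cat >> h.py <<'E'
def T2(rk,pts):
    x,y,a=rk; p=np.float64(pts).reshape(-1,3); c,s=np.cos(a),np.sin(a)
    return np.c_[x+c*p[:,0]-s*p[:,1],y+s*p[:,0]+c*p[:,1],p[:,2]]
E
cat > ov.py <<'E'
from h import *
def ov(full,empty,src="pics/w0.png",out="pics/ov.png",roi=(270,20,270,290),cam="wrist"):
    im=cv2.imread(src);x0,y0,w,h=roi;s=2.0
    im=cv2.resize(im[y0:y0+h,x0:x0+w],None,fx=s,fy=s,interpolation=cv2.INTER_CUBIC)
    for rk in (full,empty):
        for yc in (.1125,.0375,-.0375,-.1125):
            q=T2(rk,[[-.033,yc-.0335,.014],[.033,yc-.0335,.014],[.033,yc+.0335,.014],[-.033,yc+.0335,.014]])
            cv2.polylines(im,[np.int32(((proj(cam,q)-[x0,y0]+.5)*s).round())],True,(0,255,0),1)
            q=T2(rk,[[-.033,yc-.035,.026],[.033,yc-.035,.026]])
            cv2.polylines(im,[np.int32(((proj(cam,q)-[x0,y0]+.5)*s).round())],False,(0,0,255),1)
    cv2.imwrite(out,im)
E
python3 - <<'E'
from ov import *
e=unproj("wrist",[[520,45],[488,278]],.014);f=unproj("wrist",[[293,95],[291,290]],.014)
for q in (e,f):
    d=q[0]-q[1];print(q.round(4).tolist(),np.arctan2(-d[0],d[1]))
cups=np.array([[.445,.096],[.447,.02],[.451,-.05],[.452,-.125]]);print(cups.mean(0))
ye=np.arctan2(-(e[0]-e[1])[0],(e[0]-e[1])[1]);yf=np.arctan2(-(f[0]-f[1])[0],(f[0]-f[1])[1])
ov((.449,-.015,yf),(.648,.057,ye))
E
```

```text
[[0.6704, 0.2066, 0.014], [0.6967, -0.0901, 0.014]] 0.08848672787202323
[[0.4109, 0.1309, 0.014], [0.4232, -0.1302, 0.014]] 0.047006892149020936
[ 0.44875 -0.01475]
```

View pics/ov.png

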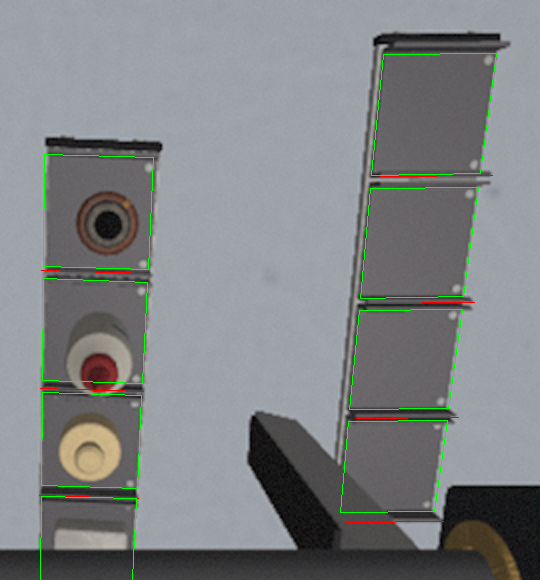

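```bash
python3 - <<'E'
from h import *
full=(.449,-.015,.047);emp=(.648,.057,.0885)
for n,u,z in [("drop top",(106,224),.116),("drop ring",(107,222),.074),("glue sh",(99,361),.092),("glue tip",(100,372),.120),("wt knob",(90,458),.050),("wt body",(90,451),.038),("blk far",(91,529),.032),("blkL",(55,540),.032),("blkR",(128,540),.032)]:
    print(n,unproj("wrist",np.array(u)/2+[270,20]-.5,z).round(4)[0])
ys=np.array([.1125,.0375,-.0375,-.1125])
print(T2(full,np.c_[ys*0,ys,ys*0]).round(4));print(T2(emp,np.c_[ys*0,ys,ys*0]).round(4))
E
```

```text
drop top [0.4485 0.0932 0.116 ]
drop ring [0.4495 0.0934 0.074 ]
glue sh [0.4508 0.0229 0.092 ]
glue tip [0.4511 0.0245 0.12  ]
wt knob [ 0.4509 -0.0496  0.05  ]
wt body [ 0.4508 -0.0499  0.038 ]
blk far [ 0.4558 -0.1081  0.032 ]
blkL [ 0.4322 -0.1181  0.032 ]
blkR [ 0.4812 -0.1143  0.032 ]
[[ 0.4437  0.0974  0.    ]
 [ 0.4472  0.0225  0.    ]
 [ 0.4508 -0.0525 -0.    ]
 [ 0.4543 -0.1274 -0.    ]]
[[ 0.6381  0.1691  0.    ]
 [ 0.6447  0.0944  0.    ]
 [ 0.6513  0.0196 -0.    ]
 [ 0.6579 -0.0551 -0.    ]]
```

```bash
python3 - <<'E'
from h import *
rows([.449,.0933,.36],1.65,3)
print(unproj("wrist",[[548,160]],.05),unproj("wrist",[[548,160]],.0))
E
```

```text
T [[0.53, 0.034, 0.501], [0.53, 0.034, 0.501], [0.53, 0.034, 0.501]]
W [0.001, 0.0, -0.001]
[[0.71010693 0.08023228 0.05      ]] [[0.74804839 0.07746864 0.        ]]
```

>>> play_rows(translation=[[0.53,0.034,0.5],[0.53,0.034,0.5],[0.53,0.034,0.5],[0,0,0.7],[0,0,0.7],[0,0,0.7],[0,0,0.6],[0,0,0.55]], twist=[[0,0,0],[0,0,0],[0,0,0],[0,0,0],[0,0,0],[0,0,0],[0,0,0],[0,0,0]], gripper=[1,1,1,1,1,1,1,1])

```text
time: 3.95
tool_pos: [0.4488, 0.0935, 0.2288]
ee_rot: [-3.141, 0.0, 1.651]
wrist_force: [-0.2, 1.0, -0.3]
width: 0.0936
finger_force: 0.0
```

>>> play_rows(translation=[[0,0,0],[0,0,0],[0,0,0],[0,0,0],[0,0,0],[0,0,0],[0,0,0],[0,0,0]], twist=[[0,0,0],[0,0,0],[0,0,0],[0,0,0],[0,0,0],[0,0,0],[0,0,0],[0,0,0]], gripper=[1,-1,-1,-1,-1,-1,-1,-1])

```text
time: 4.75
tool_pos: [0.4491, 0.0936, 0.2301]
ee_rot: [3.141, 0.0, 1.651]
wrist_force: [0.4, 0.2, -0.5]
width: 0.0413
finger_force: 0.0
```

>>> play_rows(translation=[[0,0,0],[0,0,0],[0,0,0],[0,0,0],[0,0,-0.2],[0,0,-0.4],[0,0,-0.7],[0,0,-0.9]], twist=[[0,0,0],[0,0,0],[0,0,0],[0,0,0],[0,0,0],[0,0,0],[0,0,0],[0,0,0]], gripper=[-1,-1,-1,-1,-1,-1,-1,-1])

```text
time: 5.55
tool_pos: [0.4484, 0.0935, 0.3177]
ee_rot: [-3.138, 0.0, 1.651]
wrist_force: [1.4, -1.1, -0.7]
width: 0.0318
finger_force: 30.0
```

```bash
python3 - <<'E'
from h import *
rows([.6579,-.0551,.40],1.65,7)
E
```

```text
T [[-0.589, 0.702, -0.296], [-0.589, 0.703, -0.296], [-0.589, 0.703, -0.296], [-0.589, 0.703, -0.295], [-0.589, 0.703, -0.295], [-0.588, 0.703, -0.295], [-0.588, 0.704, -0.294]]
W [-0.006, 0.0, 0.001]
```

>>> play_rows(translation=[[0,0,-0.8],[0,0.7,-0.8],[-0.6,0.7,-0.45],[-0.7,0.7,0],[-0.7,0.7,0],[-0.7,0.7,0],[-0.7,0.7,0],[-0.72,0.72,0]], twist=[[0,0,0],[0,0,0],[0,0,0],[0,0,0],[0,0,0],[0,0,0],[0,0,0],[0,0,0]], gripper=[-1,-1,-1,-1,-1,-1,-1,-1])

```text
time: 6.35
tool_pos: [0.6593, -0.0561, 0.4003]
ee_rot: [3.142, -0.0, 1.651]
wrist_force: [0.2, -0.1, -0.8]
width: 0.0316
finger_force: 30.0
```

>>> play_rows(translation=[[0,0,0],[0,0,0]], twist=[[0,0,0],[0,0,0]], gripper=[-1,-1])

```text
time: 6.55
tool_pos: [0.6587, -0.0556, 0.399]
ee_rot: [-3.139, -0.001, 1.65]
wrist_force: [0.3, -0.3, -0.4]
width: 0.0319
finger_force: 30.0
```

```bash
python3 - <<'E'
from h import *
print(robot.get_obs()["tool_pos"])
cv2.imwrite("pics/w1.png",robot.snapshot("wrist")[:,:,::-1])
rows([.6579,-.0551,.232],1.65,6)
E
```

```text
[ 0.65874937 -0.05560463  0.39898586]
T [[-0.002, -0.001, 0.7], [-0.002, -0.001, 0.7], [-0.001, -0.001, 0.7], [-0.001, -0.001, 0.7], [-0.001, -0.001, 0.7], [-0.001, -0.001, 0.7]]
W [-0.002, -0.001, 0.001]
```

View pics/w1.png

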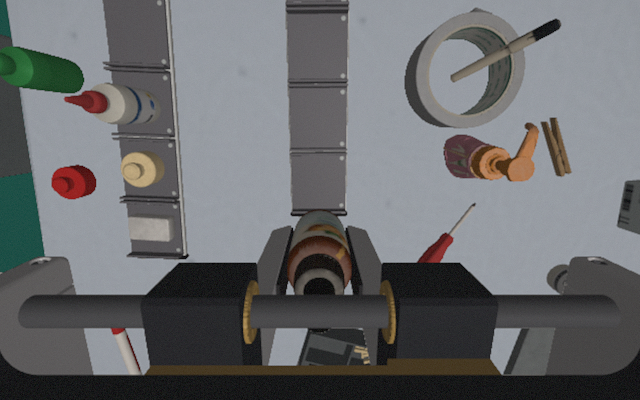

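>>> play_rows(translation=[[0,0,0.7],[0,0,0.7],[0,0,0.7],[0,0,0.7],[0,0,0.6],[0,0,0.4],[0,0,0.2],[0,0,0.12]], twist=[[0,0,0],[0,0,0],[0,0,0],[0,0,0],[0,0,0],[0,0,0],[0,0,0],[0,0,0]], gripper=[-1,-1,-1,-1,-1,-1,-1,-1])

```text
time: 7.4
tool_pos: [0.6582, -0.0544, 0.2356]
ee_rot: [3.141, 0.0, 1.651]
wrist_force: [0.5, -1.1, 0.3]
width: 0.0315
finger_force: 30.0
```

>>> play_rows(translation=[[0,0,0.02],[0,0,0.02],[0,0,0]], twist=[[0,0,0],[0,0,0],[0,0,0]], gripper=[-1,-1,-1])

```text
time: 7.7
tool_pos: [0.6587, -0.0551, 0.2348]
ee_rot: [3.14, 0.001, 1.651]
wrist_force: [-0.5, -0.3, -0.6]
width: 0.0319
finger_force: 30.0
```

>>> play_rows(translation=[[0,0,0.04],[0,0,0.03],[0,0,0.02],[0,0,0]], twist=[[0,0,0],[0,0,0],[0,0,0],[0,0,0]], gripper=[-1,-1,-1,-1])

```text
time: 8.1
tool_pos: [0.6584, -0.0551, 0.23]
ee_rot: [3.142, 0.0, 1.651]
wrist_force: [-0.0, -0.6, -0.1]
width: 0.0318
finger_force: 30.0
```

>>> play_rows(translation=[[0,0,0.02],[0,0,0]], twist=[[0,0,0],[0,0,0]], gripper=[-1,-1])

```text
time: 8.3
tool_pos: [0.6584, -0.0551, 0.23]
ee_rot: [3.141, 0.0, 1.651]
wrist_force: [-1.8, 0.0, 4.3]
width: 0.032
finger_force: 30.0
```

>>> play_rows(translation=[[0,0,0],[0,0,0],[0,0,0],[0,0,0],[0,0,0],[0,0,0],[0,0,-0.3],[0,0,-0.8]], twist=[[0,0,0],[0,0,0],[0,0,0],[0,0,0],[0,0,0],[0,0,0],[0,0,0],[0,0,0]], gripper=[1,1,1,1,1,1,1,1])

```text
time: 9.1
tool_pos: [0.6574, -0.0549, 0.2701]
ee_rot: [-3.134, -0.002, 1.651]
wrist_force: [0.6, 1.0, -0.2]
width: 0.0918
finger_force: 0.0
```

>>> play_rows(translation=[[0,0,-0.9],[0,0,-0.9],[0,0,-0.9],[0,0,-0.4],[0,0,0]], twist=[[0,0,0],[0,0,0],[0,0,0],[0,0,0],[0,0,0]], gripper=[1,1,1,1,1])

```text
time: 9.6
tool_pos: [0.6584, -0.055, 0.403]
ee_rot: [3.132, 0.002, 1.651]
wrist_force: [-1.1, 0.2, -0.4]
width: 0.0937
finger_force: 0.0
```

```bash
python3 - <<'E'
from h import *
print(robot.get_obs()["tool_pos"])
im=robot.snapshot("wrist")
print([(round(d["score"],2),np.round(d["centre"],3).tolist()) for d in robot.spot_point("dropper","wrist")])
print([(round(d["score"],2),np.round(d["centre"],3).tolist()) for d in robot.spot_point("glue_bottle","wrist")])
cv2.imwrite("pics/w2.png",im[:,:,::-1])
rows([.451,.0232,.38],1.65,6)
E
```

```text
[ 0.6584185  -0.05498051  0.40298436]
[]
[(0.91, [0.354, 0.048, 0.001]), (0.82, [0.452, 0.016, 0.017])]
T [[0.394, -0.834, 0.068], [0.393, -0.834, 0.068], [0.393, -0.834, 0.068], [0.393, -0.835, 0.067], [0.393, -0.835, 0.067], [0.393, -0.835, 0.067]]
W [-0.003, -0.001, 0.001]
```

View pics/w2.png

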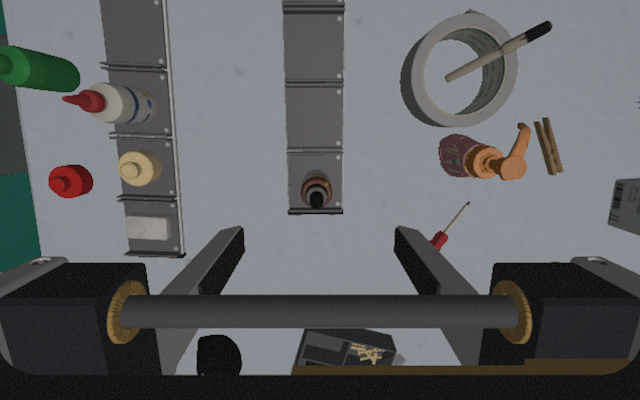

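```bash
python3 - <<'E'
from h import *
print(unproj("wrist",[[67,100]],.126),unproj("wrist",[[154,104]],.03),unproj("wrist",[[154,104]],.05))
print("wt",unproj("wrist",[[131,170]],.05),unproj("wrist",[[141,169]],.036))
print("block",unproj("wrist",[[128,217],[169,218],[173,241],[127,240]],.032).round(4))
print("drop",unproj("wrist",[[316,199]],.114),unproj("wrist",[[316,182]],.07))
E
```

```text
[[0.45398272 0.01774986 0.126     ]] [[0.47156811 0.02206793 0.03      ]] [[0.48204499 0.02166299 0.05      ]]
wt [[ 0.45376302 -0.04882539  0.05      ]] [[ 0.456514   -0.04953654  0.036     ]]
block [[ 0.4353 -0.1091  0.032 ]
 [ 0.4837 -0.1064  0.032 ]
 [ 0.4873 -0.1353  0.032 ]
 [ 0.432  -0.1384  0.032 ]]
drop [[ 0.65471294 -0.04932124  0.114     ]] [[ 0.65367763 -0.04231838  0.07      ]]
```

>>> play_rows(translation=[[0.38,-0.834,0.07],[0.38,-0.834,0.07],[0.38,-0.834,0.07],[0.38,-0.834,0.07],[0.38,-0.834,0.07],[0.38,-0.834,0.07],[0,0,0.2],[0,0,0.6]], twist=[[0,0,0],[0,0,0],[0,0,0],[0,0,0],[0,0,0],[0,0,0],[0,0,0],[0,0,0]], gripper=[1,1,1,1,1,1,1,1])

```text
time: 10.55
tool_pos: [0.4514, 0.0202, 0.3489]
ee_rot: [3.138, 0.001, 1.651]
wrist_force: [0.8, 0.3, 0.1]
width: 0.0941
finger_force: 0.0
```

```bash
python3 - <<'E'
from h import *
rows([.4515,.020,.235],1.65,5)
E
```

```text
T [[-0.0, -0.002, 0.569], [-0.0, -0.001, 0.569], [-0.001, -0.001, 0.569], [-0.001, -0.0, 0.569], [-0.001, 0.0, 0.569]]
W [0.008, 0.002, 0.002]
```

>>> play_rows(translation=[[0,0,0.6],[0,0,0.6],[0,0,0.6],[0,0,0.6],[0,0,0.4],[0,0,0],[0,0,0],[0,0,0]], twist=[[0,0,0],[0,0,0],[0,0,0],[0,0,0],[0,0,0],[0,0,0],[0,0,0],[0,0,0]], gripper=[1,1,1,1,1,0,-1,-1])

```text
time: 11.35
tool_pos: [0.4522, 0.0198, 0.237]
ee_rot: [3.14, 0.0, 1.65]
wrist_force: [0.4, 0.0, 0.8]
width: 0.0735
finger_force: 0.0
```

>>> play_rows(translation=[[0,0,0],[0,0,0],[0,0,0],[0,0,0],[0,0,0],[0,0,0],[0,0,0],[0,0,0]], twist=[[0,0,0],[0,0,0],[0,0,0],[0,0,0],[0,0,0],[0,0,0],[0,0,0],[0,0,0]], gripper=[-1,-1,-1,-1,-1,-1,-1,-1])

```text
time: 12.15
tool_pos: [0.4516, 0.0199, 0.2366]
ee_rot: [3.141, 0.0, 1.651]
wrist_force: [0.1, -0.1, 1.3]
width: 0.0368
finger_force: 30.0
```

>>> play_rows(translation=[[0,0,-0.2],[0,0,-0.6],[0,0,-0.8],[0,0,-0.9],[0,0,-0.7],[-0.06,0.8,-0.2],[-0.06,0.8,0],[-0.06,0.8,0]], twist=[[0,0,0],[0,0,0],[0,0,0],[0,0,0],[0,0,0],[0,0,0],[0,0,0],[0,0,0]], gripper=[-1,-1,-1,-1,-1,-1,-1,-1])

```text
time: 12.95
tool_pos: [0.5488, 0.0205, 0.3737]
ee_rot: [3.14, 0.0, 1.651]
wrist_force: [-0.1, -0.2, -0.0]
width: 0.0367
finger_force: 30.0
```

>>> play_rows(translation=[[-0.06,0.8,0],[-0.06,0.8,0],[-0.06,0.8,0],[-0.04,0.18,0],[0,0,0.4],[0,0,0.6],[0,0,0]], twist=[[0,0,0],[0,0,0],[0,0,0],[0,0,0],[0,0,0],[0,0,0],[0,0,0]], gripper=[-1,-1,-1,-1,-1,-1,-1])

```text
time: 13.65
tool_pos: [0.6501, 0.0199, 0.3284]
ee_rot: [-3.133, -0.001, 1.651]
wrist_force: [0.4, 0.4, -1.3]
width: 0.0366
finger_force: 30.0
```

```bash
python3 - <<'E'
from h import *
robot.snapshot("wrist")
print([(round(d["score"],2),np.round(d["centre"],3).tolist()) for d in robot.spot_point("glue_bottle","wrist")])
robot.snapshot("top")
print([(round(d["score"],2),np.round(d["centre"],3).tolist()) for d in robot.spot_point("dropper","top")])
rows([.6513,.0196,.245],1.65,4)
E
```

```text
[(0.93, [0.649, 0.016, 0.11]), (0.69, [0.354, 0.048, 0.002]), (0.43, [0.449, -0.056, 0.011])]
[]
T [[-0.001, -0.002, 0.558], [-0.002, -0.001, 0.558], [-0.002, -0.001, 0.558], [-0.002, -0.001, 0.558]]
W [0.006, 0.001, 0.001]
```

>>> play_rows(translation=[[0.04,0,0.6],[0,0,0.6],[0,0,0.5],[0,0,0.3],[0,0,0.12],[0,0,0.06],[0,0,0],[0,0,0]], twist=[[0,0,0],[0,0,0],[0,0,0],[0,0,0],[0,0,0],[0,0,0],[0,0,0],[0,0,0]], gripper=[-1,-1,-1,-1,-1,-1,-1,-1])

```text
time: 14.65
tool_pos: [0.6517, 0.0214, 0.2467]
ee_rot: [3.139, 0.0, 1.651]
wrist_force: [-0.5, -0.5, -0.1]
width: 0.0369
finger_force: 30.0
```

>>> play_rows(translation=[[0,0,0.03],[0,0,0]], twist=[[0,0,0],[0,0,0]], gripper=[-1,-1])

```text
time: 14.85
tool_pos: [0.6514, 0.0215, 0.2445]
ee_rot: [3.141, 0.0, 1.651]
wrist_force: [0.7, 0.0, 0.2]
width: 0.0371
finger_force: 30.0
```

>>> play_rows(translation=[[0,0,0.08],[0,0,0.06],[0,0,0.03],[0,0,0],[0,0,0]], twist=[[0,0,0],[0,0,0],[0,0,0],[0,0,0],[0,0,0]], gripper=[-1,-1,-1,-1,-1])

```text
time: 15.35
tool_pos: [0.6513, 0.0215, 0.2371]
ee_rot: [-3.142, 0.0, 1.651]
wrist_force: [-0.7, -0.1, -0.3]
width: 0.0372
finger_force: 30.0
```

>>> play_rows(translation=[[0,0,0.02],[0,0,0]], twist=[[0,0,0],[0,0,0]], gripper=[-1,-1])

```text
time: 15.55
tool_pos: [0.6514, 0.0214, 0.2367]
ee_rot: [3.141, 0.0, 1.651]
wrist_force: [-0.2, 0.6, 2.1]
width: 0.0371
finger_force: 30.0
```

>>> play_rows(translation=[[0,0,0],[0,0,0],[0,0,0],[0,0,0],[0,0,0],[0,0,-0.3],[0,0,-0.8],[0,0,-0.9]], twist=[[0,0,0],[0,0,0],[0,0,0],[0,0,0],[0,0,0],[0,0,0],[0,0,0],[0,0,0]], gripper=[1,1,1,1,1,1,1,1])

```text
time: 16.35
tool_pos: [0.6509, 0.0215, 0.3164]
ee_rot: [-3.139, -0.0, 1.651]
wrist_force: [0.6, 0.2, 0.4]
width: 0.0935
finger_force: 0.0
```

>>> play_rows(translation=[[0,0,-0.9],[0,0,-0.9],[-0.26,-0.84,-0.2],[-0.26,-0.84,0],[-0.26,-0.84,0],[-0.26,-0.84,0],[-0.26,-0.84,0],[-0.25,-0.84,0]], twist=[[0,0,0],[0,0,0],[0,0,0],[0,0,0],[0,0,0],[0,0,0],[0,0,0],[0,0,0]], gripper=[1,1,1,1,1,1,1,1])

```text
time: 17.15
tool_pos: [0.4537, -0.0567, 0.3976]
ee_rot: [3.14, 0.001, 1.651]
wrist_force: [0.3, -0.6, -0.3]
width: 0.0939
finger_force: 0.0
```

>>> play_rows(translation=[[0,0,0]], twist=[[0,0,0]], gripper=[1])

```text
time: 17.25
tool_pos: [0.4524, -0.0571, 0.3979]
ee_rot: [3.14, 0.001, 1.648]
wrist_force: [-0.2, 0.0, 0.2]
width: 0.094
finger_force: 0.0
```

```bash
python3 - <<'E'
from h import *
cv2.imwrite("pics/w3.png",robot.snapshot("wrist")[:,:,::-1])
for n in ("steel_weight","rubber_block","glue_bottle","dropper"):
  print(n,[(round(d["score"],2),np.round(d["centre"],3).tolist()) for d in robot.spot_point(n,"wrist")])
rows([.452,-.0497,.30],1.65,3)
E
```

```text
steel_weight [(0.77, [0.355, -0.084, -0.002]), (0.69, [0.448, -0.056, 0.012]), (0.55, [0.536, -0.341, -0.003])]
rubber_block [(0.68, [0.448, -0.056, 0.012]), (0.55, [0.46, -0.121, 0.012]), (0.45, [0.446, 0.099, 0.007])]
glue_bottle [(0.74, [0.354, 0.047, 0.005])]
dropper [(0.76, [0.655, -0.058, 0.017])]
T [[0.057, -0.03, 0.807], [0.056, -0.03, 0.807], [0.056, -0.03, 0.807]]
W [0.003, 0.0, 0.004]
```

>>> play_rows(translation=[[0.06,-0.01,0.7],[0.06,-0.01,0.8],[0,0,0.8],[0,0,0.8],[0,0,0.7],[0,0,0.4],[0,0,0.2],[0,0,0]], twist=[[0,0,0],[0,0,0],[0,0,0],[0,0,0],[0,0,0],[0,0,0],[0,0,0],[0,0,0]], gripper=[1,1,1,1,1,1,1,1])

```text
time: 18.3
tool_pos: [0.4544, -0.0514, 0.2192]
ee_rot: [-3.139, -0.001, 1.651]
wrist_force: [-0.1, 0.2, -0.8]
width: 0.0942
finger_force: 0.0
```

>>> play_rows(translation=[[0,0,0],[0,0,0]], twist=[[0,0,0],[0,0,0]], gripper=[1,1])

```text
time: 18.5
tool_pos: [0.4549, -0.0518, 0.2218]
ee_rot: [3.139, 0.001, 1.651]
wrist_force: [-0.3, 0.1, 0.1]
width: 0.0939
finger_force: 0.0
```

>>> play_rows(translation=[[0,-0.05,0.06],[0,0,0],[0,0,0],[0,0,0],[0,0,0],[0,0,0],[0,0,0],[0,0,0]], twist=[[0,0,0],[0,0,0],[0,0,0],[0,0,0],[0,0,0],[0,0,0],[0,0,0],[0,0,0]], gripper=[1,-1,-1,-1,-1,-1,-1,-1])

```text
time: 19.3
tool_pos: [0.4521, -0.0519, 0.218]
ee_rot: [-3.141, 0.0, 1.651]
wrist_force: [-1.9, -1.2, 0.6]
width: 0.0411
finger_force: 0.8
```

>>> play_rows(translation=[[0,0,0],[0,0,0],[0,0,0]], twist=[[0,0,0],[0,0,0],[0,0,0]], gripper=[-1,-1,-1])

```text
time: 19.6
tool_pos: [0.4519, -0.0519, 0.218]
ee_rot: [-3.141, 0.0, 1.651]
wrist_force: [-2.3, -0.2, 2.0]
width: 0.0383
finger_force: 30.0
```

>>> play_rows(translation=[[0,0,-0.2],[0,0,-0.6],[0,0,-0.8],[0,0,-0.9],[0,0,-0.9],[0.467,0.728,-0.6],[0.467,0.728,0],[0.467,0.728,0]], twist=[[0,0,0],[0,0,0],[0,0,0],[0,0,0],[0,0,0],[0,0,0],[0,0,0],[0,0,0]], gripper=[-1,-1,-1,-1,-1,-1,-1,-1])

```text
time: 20.4
tool_pos: [0.5357, 0.0117, 0.3799]
ee_rot: [3.138, 0.001, 1.65]
wrist_force: [0.2, -1.1, -2.8]
width: 0.0384
finger_force: 29.9
```

>>> play_rows(translation=[[0.467,0.728,0],[0.467,0.728,0],[0.467,0.728,0],[0.467,0.728,0],[0,0,0.5],[0,0,0.7],[0,0,0],[0,0,0]], twist=[[0,0,0],[0,0,0],[0,0,0],[0,0,0],[0,0,0],[0,0,0],[0,0,0],[0,0,0]], gripper=[-1,-1,-1,-1,-1,-1,-1,-1])

```text
time: 21.2
tool_pos: [0.6448, 0.0947, 0.3293]
ee_rot: [-3.139, -0.0, 1.651]
wrist_force: [0.9, -0.2, -1.8]
width: 0.0381
finger_force: 29.9
```

```bash
python3 - <<'E'
from h import *
cv2.imwrite("pics/w4.png",robot.snapshot("wrist")[:,:,::-1])
for n in ("steel_weight","glue_bottle","dropper"):
  print(n,[(round(d["score"],2),np.round(d["centre"],3).tolist()) for d in robot.spot_point(n,"wrist")])
rows([.6447,.0944,.222],1.65,6)
E
```

```text
steel_weight [(0.76, [0.642, 0.09, 0.123])]
glue_bottle [(0.74, [0.65, 0.016, 0.018]), (0.59, [0.354, 0.047, 0.003])]
dropper [(0.71, [0.655, -0.058, 0.011])]
T [[-0.001, -0.004, 0.46], [-0.001, -0.003, 0.46], [-0.001, -0.003, 0.46], [-0.001, -0.003, 0.46], [-0.001, -0.002, 0.46], [-0.001, -0.002, 0.46]]
W [0.006, 0.0, 0.001]
```

View pics/w4.png

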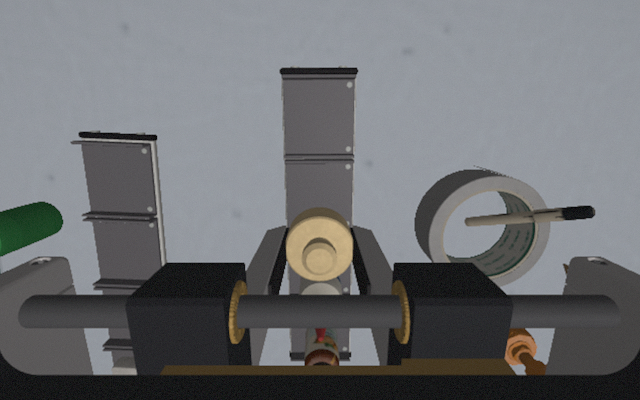

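>>> play_rows(translation=[[0.04,0,0.5],[0,0,0.7],[0,0,0.6],[0,0,0.4],[0,0,0.25],[0,0,0.1],[0,0,0],[0,0,0]], twist=[[0,0,0],[0,0,0],[0,0,0],[0,0,0],[0,0,0],[0,0,0],[0,0,0],[0,0,0]], gripper=[-1,-1,-1,-1,-1,-1,-1,-1])

```text
time: 22.2
tool_pos: [0.6453, 0.0964, 0.2295]
ee_rot: [3.139, 0.0, 1.651]
wrist_force: [-0.0, -0.3, -1.9]
width: 0.0383
finger_force: 29.9
```

>>> play_rows(translation=[[0,0,0.02],[0,0,0]], twist=[[0,0,0],[0,0,0]], gripper=[-1,-1])

```text
time: 22.4
tool_pos: [0.645, 0.0964, 0.2282]
ee_rot: [3.14, 0.0, 1.651]
wrist_force: [-0.2, 1.4, -2.1]
width: 0.0383
finger_force: 29.9
```

Need about 9–10 mm more to the pick height 0.218.

>>> play_rows(translation=[[0,0,0.12],[0,0,0.07],[0,0,0.03],[0,0,0],[0,0,0]], twist=[[0,0,0],[0,0,0],[0,0,0],[0,0,0],[0,0,0]], gripper=[-1,-1,-1,-1,-1])

```text
time: 22.9
tool_pos: [0.6448, 0.0964, 0.2183]
ee_rot: [-3.142, 0.0, 1.651]
wrist_force: [0.2, 0.2, -2.4]
width: 0.038
finger_force: 29.9
```

>>> play_rows(translation=[[0,0,0.02],[0,0,0]], twist=[[0,0,0],[0,0,0]], gripper=[-1,-1])

```text
time: 23.1
tool_pos: [0.6448, 0.0963, 0.2181]
ee_rot: [3.141, 0.0, 1.651]
wrist_force: [-0.1, -0.4, -0.5]
width: 0.0384
finger_force: 29.9
```

>>> play_rows(translation=[[0,0,0.015],[0,0,0]], twist=[[0,0,0],[0,0,0]], gripper=[-1,-1])

```text
time: 23.3
tool_pos: [0.6448, 0.0963, 0.2181]
ee_rot: [3.141, 0.0, 1.651]
wrist_force: [-2.2, -0.2, 4.5]
width: 0.0379
finger_force: 30.0
```

>>> play_rows(translation=[[0,0,0],[0,0,0],[0,0,0],[0,0,0],[0,0,0],[0,0,-0.3],[0,0,-0.8],[0,0,-0.9]], twist=[[0,0,0],[0,0,0],[0,0,0],[0,0,0],[0,0,0],[0,0,0],[0,0,0],[0,0,0]], gripper=[1,1,1,1,1,1,1,1])

```text
time: 24.1
tool_pos: [0.6444, 0.0963, 0.297]
ee_rot: [-3.139, -0.0, 1.651]
wrist_force: [0.8, 0.1, 0.6]
width: 0.0935
finger_force: 0.0
```

>>> play_rows(translation=[[0,0,-0.9],[0,0,-0.9],[0,0,-0.4],[0,0,0]], twist=[[0,0,0],[0,0,0],[0,0,0],[0,0,0]], gripper=[1,1,1,1])

```text
time: 24.5
tool_pos: [0.6449, 0.0964, 0.3907]
ee_rot: [3.132, 0.0, 1.651]
wrist_force: [1.0, 0.1, 0.8]
width: 0.0941
finger_force: 0.0
```

```bash
python3 - <<'E'
from h import *
rows([.459,-.123,.38],np.pi/2+.055,8)
E
```

```text
T [[-0.637, -0.634, 0.028], [-0.639, -0.632, 0.028], [-0.641, -0.63, 0.029], [-0.643, -0.628, 0.03], [-0.645, -0.626, 0.03], [-0.647, -0.624, 0.031], [-0.649, -0.622, 0.032], [-0.651, -0.62, 0.033]]
W [0.012, 0.0, 0.031]
```

>>> play_rows(translation=[[-0.637,-0.634,0.03],[-0.639,-0.632,0.03],[-0.641,-0.63,0.03],[-0.643,-0.628,0.03],[-0.645,-0.626,0.03],[-0.647,-0.624,0.03],[-0.649,-0.622,0.03],[-0.651,-0.62,0.03]], twist=[[0.012,0,0.031],[0.012,0,0.031],[0.012,0,0.031],[0.012,0,0.031],[0.012,0,0.031],[0.012,0,0.031],[0.012,0,0.031],[0.012,0,0.031]], gripper=[1,1,1,1,1,1,1,1])

```text
time: 25.3
tool_pos: [0.4573, -0.1238, 0.3748]
ee_rot: [-3.13, -0.001, 1.626]
wrist_force: [-0.4, -0.8, 0.5]
width: 0.094
finger_force: 0.0
```

>>> play_rows(translation=[[0,0,0],[0,0,0]], twist=[[0,0,0],[0,0,0]], gripper=[1,1])

```text
time: 25.5
tool_pos: [0.4583, -0.1233, 0.3754]
ee_rot: [-3.131, -0.001, 1.624]
wrist_force: [0.4, -0.4, 1.2]
width: 0.094
finger_force: 0.0
```

```bash
python3 - <<'E'
from h import *
rows([.4595,-.1225,.22],np.pi/2+.055,6)
E
```

```text
T [[0.003, 0.012, 0.647], [0.003, 0.011, 0.647], [0.003, 0.01, 0.648], [0.003, 0.009, 0.648], [0.003, 0.007, 0.648], [0.003, 0.006, 0.648]]
W [-0.017, -0.002, -0.003]
```

>>> play_rows(translation=[[0.003,0.012,0.7],[0.003,0.011,0.7],[0.003,0.01,0.8],[0.003,0.009,0.7],[0.003,0.007,0.6],[0.003,0.006,0.3],[0,0,0.1],[0,0,0]], twist=[[-0.017,0,0],[-0.017,0,0],[-0.017,0,0],[-0.017,0,0],[-0.017,0,0],[-0.017,0,0],[0,0,0],[0,0,0]], gripper=[1,1,1,1,1,1,1,1])

```text
time: 26.3
tool_pos: [0.4604, -0.1219, 0.2202]
ee_rot: [3.141, -0.0, 1.627]
wrist_force: [0.2, -0.4, 0.7]
width: 0.0941
finger_force: 0.0
```

>>> play_rows(translation=[[0,0,0],[0,0,0]], twist=[[0,0,0],[0,0,0]], gripper=[1,1])

```text
time: 26.5
tool_pos: [0.4606, -0.1225, 0.2217]
ee_rot: [3.138, 0.001, 1.626]
wrist_force: [0.1, 0.2, 0.2]
width: 0.094
finger_force: 0.0
```

>>> play_rows(translation=[[0,0,0.09],[0,0,0],[0,0,0],[0,0,0],[0,0,0],[0,0,0],[0,0,0],[0,0,0]], twist=[[0.015,0,0],[0,0,0],[0,0,0],[0,0,0],[0,0,0],[0,0,0],[0,0,0],[0,0,0]], gripper=[1,-1,-1,-1,-1,-1,-1,-1])

```text
time: 27.3
tool_pos: [0.46, -0.1223, 0.2167]
ee_rot: [-3.141, 0.0, 1.626]
wrist_force: [0.3, 0.3, 1.3]
width: 0.0496
finger_force: 29.9
```

>>> play_rows(translation=[[0,0,0],[0,0,0],[0,0,0]], twist=[[0,0,0],[0,0,0],[0,0,0]], gripper=[-1,-1,-1])

```text
time: 27.6
tool_pos: [0.46, -0.1223, 0.2167]
ee_rot: [-3.141, 0.0, 1.626]
wrist_force: [-0.0, -0.1, -0.2]
width: 0.0498
finger_force: 29.9
```

```bash
python3 - <<'E'
from h import *
o=robot.get_obs();print(o["tool_pos"],o["ee_rot"],o["width"])
o["tool_pos"]=np.array(o["tool_pos"])+[0,0,.16]
rows([.6381,.1691,.375],np.pi/2+.0885,10,o)
E
```

```text
[ 0.4599803  -0.12231593  0.21666509] [-3.14054033e+00  1.79404366e-04  1.62583168e+00] 0.04976543888642984
T [[0.703, 0.485, 0.004], [0.701, 0.487, 0.004], [0.7, 0.489, 0.004], [0.698, 0.492, 0.004], [0.696, 0.494, 0.004], [0.695, 0.496, 0.004], [0.693, 0.499, 0.004], [0.691, 0.501, 0.004], [0.69, 0.503, 0.004], [0.688, 0.506, 0.004]]
W [-0.001, 0.0, -0.033]
```

>>> play_rows(translation=[[0,0,-0.2],[0,0,-0.6],[0,0,-0.8],[0,0,-0.9],[0,0,-0.9],[0.703,0.485,-0.6],[0.701,0.487,0],[0.7,0.489,0]], twist=[[0,0,0],[0,0,0],[0,0,0],[0,0,0],[0,0,0],[0,0,-0.033],[0,0,-0.033],[0,0,-0.033]], gripper=[-1,-1,-1,-1,-1,-1,-1,-1])

```text
time: 28.4
tool_pos: [0.5142, -0.034, 0.379]
ee_rot: [3.138, 0.001, 1.635]
wrist_force: [0.5, -0.9, 0.0]
width: 0.05
finger_force: 29.9
```

>>> play_rows(translation=[[0.698,0.492,0],[0.696,0.494,0],[0.695,0.496,0],[0.693,0.499,0],[0.691,0.501,0],[0.69,0.503,0],[0.688,0.506,0],[0,0,0]], twist=[[0,0,-0.033],[0,0,-0.033],[0,0,-0.033],[0,0,-0.033],[0,0,-0.033],[0,0,-0.033],[0,0,-0.033],[0,0,0]], gripper=[-1,-1,-1,-1,-1,-1,-1,-1])

```text
time: 29.2
tool_pos: [0.6394, 0.1725, 0.3754]
ee_rot: [-3.14, -0.001, 1.663]
wrist_force: [-0.1, -0.7, -1.9]
width: 0.0499
finger_force: 29.9
```

```bash
python3 - <<'E'
from h import *
im=robot.snapshot("wrist");cv2.imwrite("pics/w5.png",im[:,:,::-1])
for n in ("rubber_block","steel_weight","glue_bottle"):
  print(n,[(round(d["score"],2),np.round(d["centre"],3).tolist()) for d in robot.spot_point(n,"wrist")])
rows([.6381,.1691,.222],np.pi/2+.0885,6)
E
```

```text
rubber_block [(0.77, [0.642, 0.174, 0.172])]
steel_weight [(0.72, [0.355, -0.083, 0.0])]
glue_bottle [(0.78, [0.354, 0.045, 0.001])]
T [[0.004, 0.001, 0.645], [0.003, 0.001, 0.645], [0.003, 0.001, 0.645], [0.003, 0.001, 0.645], [0.003, 0.001, 0.645], [0.003, 0.0, 0.645]]
W [-0.002, 0.001, -0.002]
```

View pics/w5.png

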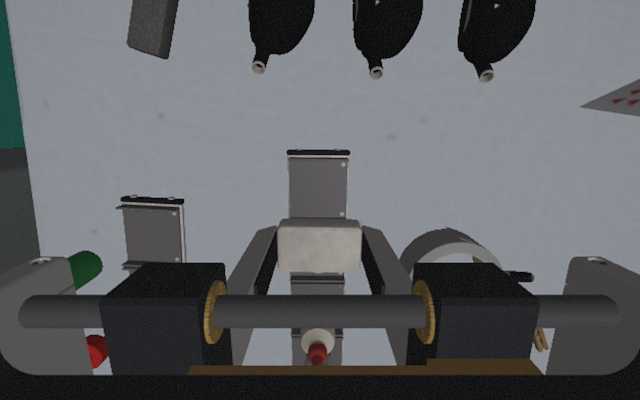

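>>> play_rows(translation=[[0.01,0,0.6],[0.01,0,0.7],[0,0,0.7],[0,0,0.7],[0,0,0.5],[0,0,0.3],[0,0,0.1],[0,0,0]], twist=[[0,0,0],[0,0,0],[0,0,0],[0,0,0],[0,0,0],[0,0,0],[0,0,0],[0,0,0]], gripper=[-1,-1,-1,-1,-1,-1,-1,-1])

```text
time: 30.2
tool_pos: [0.6381, 0.1693, 0.2328]
ee_rot: [-3.141, 0.0, 1.658]
wrist_force: [-1.0, -0.6, -0.3]
width: 0.0496
finger_force: 29.9
```

>>> play_rows(translation=[[0,0,0],[0,0,0.02],[0,0,0]], twist=[[0,0,0],[0,0,0],[0,0,0]], gripper=[-1,-1,-1])

```text
time: 30.5
tool_pos: [0.6384, 0.1699, 0.2328]
ee_rot: [3.141, 0.0, 1.659]
wrist_force: [-0.5, 0.2, 0.1]
width: 0.0498
finger_force: 29.9
```

>>> play_rows(translation=[[0,0,0.18],[0,0,0.1],[0,0,0.06],[0,0,0],[0,0,0]], twist=[[0,0,0],[0,0,0],[0,0,0],[0,0,0],[0,0,0]], gripper=[-1,-1,-1,-1,-1])

```text
time: 31.0
tool_pos: [0.6381, 0.1699, 0.2178]
ee_rot: [-3.14, 0.0, 1.659]
wrist_force: [-0.0, -0.9, 0.1]
width: 0.0501
finger_force: 29.9
```

>>> play_rows(translation=[[0,0,0.02],[0,0,0]], twist=[[0,0,0],[0,0,0]], gripper=[-1,-1])

```text
time: 31.2
tool_pos: [0.6381, 0.1698, 0.2172]
ee_rot: [-3.141, 0.0, 1.659]
wrist_force: [0.4, -0.1, 0.1]
width: 0.0497
finger_force: 29.9
```

>>> play_rows(translation=[[0,0,0.02],[0,0,0]], twist=[[0,0,0],[0,0,0]], gripper=[-1,-1])

```text
time: 31.4
tool_pos: [0.6382, 0.1698, 0.2168]
ee_rot: [-3.141, 0.0, 1.659]
wrist_force: [0.4, -0.5, 0.4]
width: 0.0497
finger_force: 29.9
```

>>> play_rows(translation=[[0,0,0.02],[0,0,0]], twist=[[0,0,0],[0,0,0]], gripper=[-1,-1])

```text
time: 31.6
tool_pos: [0.6382, 0.1699, 0.2167]
ee_rot: [-3.141, 0.0, 1.659]
wrist_force: [-1.6, -0.5, 5.0]
width: 0.0496
finger_force: 29.9
```

Contact. Release, rise and back off for a final look.

>>> play_rows(translation=[[0,0,0],[0,0,0],[0,0,0],[0,0,0],[0,0,0],[0,0,-0.3],[0,0,-0.8],[0,0,-0.9]], twist=[[0,0,0],[0,0,0],[0,0,0],[0,0,0],[0,0,0],[0,0,0],[0,0,0],[0,0,0]], gripper=[1,1,1,1,1,1,1,1])

```text
time: 32.4
tool_pos: [0.6378, 0.1698, 0.2956]
ee_rot: [-3.138, 0.0, 1.659]
wrist_force: [0.3, -0.0, 0.2]
width: 0.0939
finger_force: 0.0
```

>>> play_rows(translation=[[0,0,-0.9],[0,0,-0.9],[0,0,-0.9],[0,-0.8,-0.7],[0,-0.8,0],[0,-0.8,0],[0,0,0],[0,0,0]], twist=[[0,0,0],[0,0,0],[0,0,0],[0,0,0],[0,0,0],[0,0,0],[0,0,0],[0,0,0]], gripper=[1,1,1,1,1,1,1,1])

```text
time: 33.2
tool_pos: [0.5422, 0.1614, 0.4331]
ee_rot: [3.14, -0.0, 1.659]
wrist_force: [-0.9, 0.3, -0.7]
width: 0.0941
finger_force: 0.0
```

```bash
python3 - <<'E'
from ov import *
im=robot.snapshot("wrist");cv2.imwrite("pics/w6.png",im[:,:,::-1])
for n in ("rubber_block","steel_weight","glue_bottle","dropper","empty_rack"):
  print(n,[(round(d["score"],2),np.round(d["centre"],3).tolist()) for d in robot.spot_point(n,"wrist")])
full=(.449,-.015,.047);emp=(.648,.057,.0885)
ov(full,emp,"pics/w6.png","pics/ov6.png",(240,60,340,270))
print(robot.get_obs()["tool_pos"])
E
```

```text
rubber_block [(0.57, [0.64, 0.171, 0.015])]
steel_weight [(0.79, [0.643, 0.092, 0.011]), (0.55, [0.648, 0.057, -0.003])]
glue_bottle [(0.72, [0.353, 0.048, 0.002]), (0.56, [0.652, 0.018, 0.014])]
dropper [(0.78, [0.656, -0.059, 0.011])]
empty_rack [(0.84, [0.648, 0.059, -0.001])]
[0.54351574 0.16145216 0.43136904]
```

View pics/ov6.png

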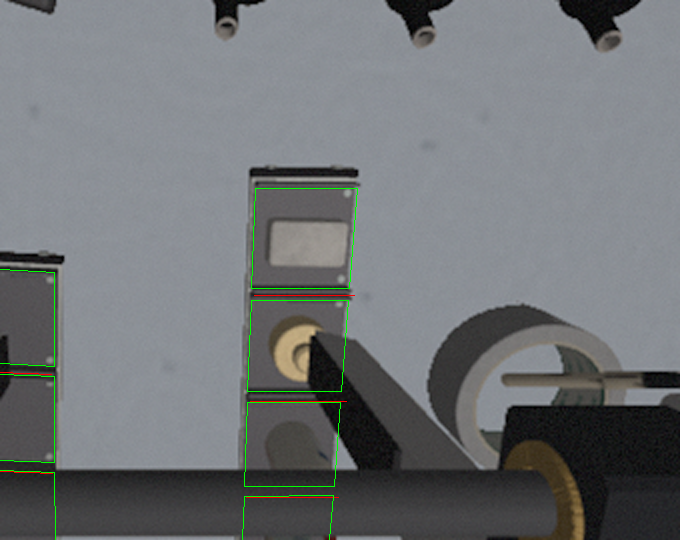

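```bash
python3 -c "
from bench import robot
print(robot.close_job())"
```

```text
the job is handed in; nothing more can be done
None
```

All four things stand in the empty rack in reverse order, left to right: block, brass weight, glue bottle, dropper. In the last camera check each was within about 5 mm of its bay centre, and the job was handed in at about 34 s.

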